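Switch on the display lamp and set it before the cut cheese

TASK

Switch on the little battery lamp where it lies: squeeze its flush slide switch forward by the ridge until it clicks right over, without shoving the lamp along the counter. Then set the lamp gently, upright on its feet, on the bare end of the cheese board, with its lens looking squarely at the middle of the cheese's cut face but not touching it. Leave the cheese, jar, tin and smoked cheese where they are, and do not press or drop the lamp hard.

Things in the scene. Friction and masses are not known exactly. Their poses are not given: they have to be found in the camera images.
- lamp: Loose battery lamp, 104 x 46, 200-360 g. Origin: centre of its underside; x forward to the lens, z up. x -52 to +30: grey box, flat sides, flat top deck 30 mm up; x +30 to +52: round metal head (46 diameter, axis 23 mm up, flat front at +52), 16 mm higher than the deck. It slides on the counter at 1-2.5 N, sooner than its switch moves: squeeze the ridge's rear against the front face.
- slide (a joint): The flush slide switch in the lamp's deck, in m: 0 = off (rear stop), 0.008 = on (forward stop, towards the lens). Sprung detent: it holds until about 5 to 6 N in the first 2 mm, gives more and more easily up to mid travel, then snaps forward by itself; let go short of mid travel it springs back. No harm in squeezing on at its stop (20 N).
- ridge (a point): Middle of the top edge of the switch's ridge: a bar 18 wide (lamp y), 5 thick (lamp x), only 2.5 mm above the deck, upright faces. At lamp x = +6.5 mm off, +14.5 mm on; its rear face 2.5 mm behind this point is 48 mm from the lamp's front face when off, 40 when on. Behind it the deck is bare for 56 mm: room for one fingertip, the other in front of the head.
- lens (a point): Centre of the lamp's front face (lens), 23 mm above the underside, at lamp x = +52 mm.
- tail (a point): Centre of the lamp's rear face, 23 mm above the underside, at lamp x = -52 mm.
- board: Fixed dark wooden cheese board, 340 x 210, 20 mm thick, lying on the counter. Origin: centre of its underside; x runs along its length towards the end with the cheese, the bare end is at x = -170 to about +45 mm; z up.
- cheese: Half wheel of pale cheese, radius 95, 64 high, 1 kg, loose on the board. Origin: middle of the foot of the flat cut face, which looks along the cheese's -x to the bare end of the board, nearly square to it (within 0.08 rad); at board x = 45 to 60 mm, within 6 mm of its middle line.
- jar: Bystander: closed glass honey jar, 72 diameter, 105 high; origin at the centre of its underside.
- tin: Bystander: closed steel tin with a paper band, 68 diameter, 85 high; origin at the centre of its underside.
- smoked: Bystander: small brown smoked cheese, 112 diameter, 42 high; origin at the centre of its underside.
- table: The plank counter, top at height 0.
Not all that is in view belongs to the job. What is shaped like the lamp but blue or turquoise is not meant.

How it is judged:
By the outcome, as a careful person would: the job done as asked, in the order asked, and still so for the second after the job is handed in, with the robot touching nothing.
It also fails if it takes over 48 s, if anything falls off the work surface, if the arm or the gripper's body presses on something with over 40 N, if the wrist force passes 120 N, or if a joint passes its speed limit or range.

ROBOT

A 6-joint arm with a two-finger parallel gripper is mounted at the origin on the work surface. World frame = base frame: x ahead of the robot, y to its left, z up, the work surface at z = 0. Lengths are in m, angles in rad, forces in N, time in s.
With the tool pointing down it reaches from about 0.225 to 0.725 m from the base axis. Payload 3.1 kg.
Tool frame: the origin (TCP) lies midway between the tips of the shut fingers; the grasp point (between the pads) lies 19 mm behind it; z points along the fingers, y is the line along which they close (so a half turn about z gives the same grasp; the last joint's range is limited). The gripper opens to 85 mm and grips with 20 to 120 N. Pads are 22 mm wide; open, the fingers measure 114 mm over their backs; the gripper's body (76 mm by 85 mm) begins 54 mm behind the grasp point. The pads swing forward as they close: fully open they stand 13 mm farther back than shut.
Start: joints at [1.018, 0.048, 0.099, 1.622, 0, 1.443], TCP at [0.216, 0.478, 0.231] pointing down, gripper open.
Joint ranges: [-2.91, 2.91], [-0.99, 1.94], [-1.21, 1.42], [-2.12, 2.29], [-1.49, 1.47], [-3.14, 3.14]. Speed limits (rad/s): [2.79, 2.79, 3.14, 3.14, 3.14, 3.14].

INTERFACE

Orientations are given as a unit quaternion [w, x, y, z].
In Python, from station import status, cams, workorder gives the robot as it stands.
- The arm moves only by the shell command python3 -m inch 'ROWS' [FORCE]. ROWS is JSON, one flat list of numbers, 7 for each row, row after row: the shift along the tool's x, y, z in mm, then the turn, a rotation vector about the tool's x, y, z in degrees, then the finger opening in mm, from 0 to 85.4. A call has 1 to 12 rows; each row shifts and turns the commanded pose from where the row before left it, along the tool's axes as they then stand; what a row does not reach is not made up. A row lasts 1/8 s, in which the tool goes at most 62.5 mm and 10.7 degrees, less where a joint would pass 70% of its speed; a pose out of reach is approached as far as the arm can. A call is refused whole if a number of a shift passes 62.5 or a number of a turn 10.7, either way. A call with a gripper value outside its range is refused whole. The fingers move at their own pace and stop on an object; FORCE is the grip in N (left out, the last holds). Time passes only in rows, so rows that do not move let the fingers close. It gives the time, the measured TCP pose, the force, the opening and the grip force at its end, in the units of the state.
- status.observe(): the state, without advancing time (a new reading comes with each control period).
- cams.read_camera(name): name is "side" or "top"; returns the picture (420x560x3 uint8, blue, green, red); there is no depth.
- cams.camera_model(name): a dict with "K" (3x3 intrinsics, pixels), "distortion" ([k1, k2, p1, p2, k3] as OpenCV has them; the pictures are not rectified), "eye" and "attitude" of the camera in the world. Camera axes: x right, y down, z forward; pixel columns grow to the right and rows downward; lengths in m; the calibration is good to about 2 mm. A picture is of the moment at which its call begins. camera_model takes no time and is no camera call.
- workorder.close_job(): hands the job in; it is judged then, once.
The state is a dict: "time": time; "joint_positions": joint angles; "dq": joint speeds; "joint_efforts": joint torques, N m; "tcp_pos": TCP position; "tcp_rot": TCP orientation; "force": force on the tool from outside, world axes, zero at the start; "ft_torque": the same for the moment, N m; "width": finger opening in m; "grip_force": force on a finger pad.
Only numpy, scipy, OpenCV 4.12 (cv2) and the standard library are available. Lean on these libraries where they do the work, as an engineer would, in place of code of your own. Each camera call takes 0.05 s, during which the arm holds its last target. There are 200 camera calls.

## Working session

There is one attempt and no reset: what is moved stays moved. The work goes in short steps, Python scripts to look and compute and a shell command to move; the robot and the scene stay as the last step left them, time stands still between calls to the robot, and variables do not carry over. Pictures are saved under pics/ and viewed, at most 10 in all, crops included, and the job is handed in when it is done.

```bash
mkdir -p pics; ls; cat > h.py <<'E'
import numpy as np, cv2
from scipy.spatial.transform import Rotation as R
from station import status, cams, workorder
def cam(n):
    m=cams.camera_model(n); return m
def rot(m):
    a=np.array(m["attitude"],float)
    return a if a.shape==(3,3) else R.from_quat(np.r_[a[1:],a[0]]).as_matrix()
def ray(n,uv,z):
    m=cam(n); p=cv2.undistortPoints(np.array(uv,float).reshape(-1,1,2),np.array(m["K"]),np.array(m["distortion"])).reshape(-1,2)
    d=np.c_[p,np.ones(len(p))]@rot(m).T; e=np.array(m["eye"])
    return e+d*((z-e[2])/d[:,2])[:,None]
def proj(n,P):
    m=cam(n); r=rot(m).T; t=-r@np.array(m["eye"])
    return cv2.projectPoints(np.array(P,float).reshape(-1,1,3),cv2.Rodrigues(r)[0],t,np.array(m["K"]),np.array(m["distortion"]))[0].reshape(-1,2)
E
python3 - <<'E'
from h import *
for n in("top","side"):
    i=cams.read_camera(n); cv2.imwrite(f"pics/{n}0.png",i); print(cam(n))
s=status.observe(); print(s)
E
```

```text
pics
{'K': array([[513.6859384 ,   0.        , 282.20625757],
       [  0.        , 513.6859384 , 219.35009984],
       [  0.        ,   0.        ,   1.        ]]), 'distortion': array([-0.112323,  0.      ,  0.      ,  0.      ,  0.      ]), 'eye': array([0.41153989, 0.00783335, 1.66210585]), 'attitude': array([ 0.04614405, -0.70420939,  0.70675082, -0.04962997])}
{'K': array([[417.41029273,   0.        , 284.61858838],
       [  0.        , 417.41029273, 211.13885126],
       [  0.        ,   0.        ,   1.        ]]), 'distortion': array([-0.06768307,  0.        ,  0.        ,  0.        ,  0.        ]), 'eye': array([ 0.49450242, -0.98938997,  0.68296628]), 'attitude': array([-0.48409033,  0.87310009, -0.05233035,  0.02478542])}
{'time': 0.1, 'joint_positions': array([1.01820774e+00, 4.87024329e-02, 9.77427664e-02, 1.62203616e+00,
       8.94982541e-06, 1.44301154e+00]), 'dq': array([-0.00098553, -0.00124972,  0.00669961,  0.00110938, -0.00055565,
        0.00027995]), 'joint_efforts': array([ 3.02877168e-03, -3.39852440e+01,  3.20934892e+01,  1.58269523e-02,
       -1.04127971e-04,  1.49884169e-06]), 'tcp_pos': array([0.21607458, 0.47784798, 0.23021497]), 'tcp_rot': array([-3.71164538e-04,  2.10808306e-01,  9.77526802e-01, -1.03523313e-03]), 'force': array([-0.67585694, -0.27716761, -0.40198448]), 'ft_torque': array([-0.02466006,  0.03625398, -0.01562691]), 'grip_force': 0.0, 'width': 0.08513594824575994}
```

View pics/top0.png

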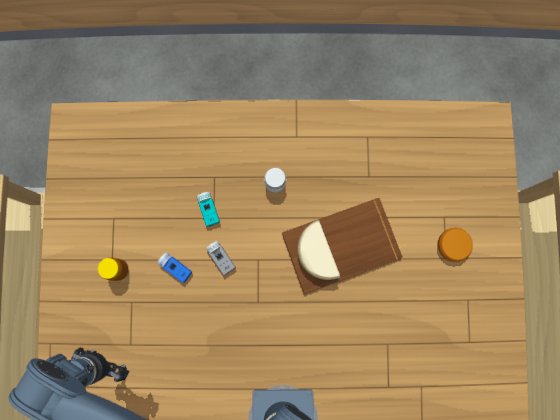

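View pics/side0.png

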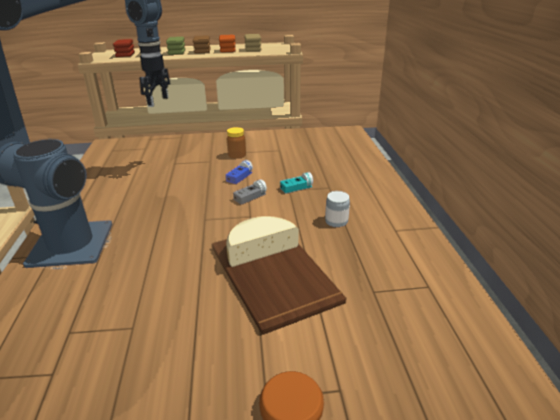

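Top view: three lamp-shaped things are turquoise (208,210), blue (175,268) and grey (221,259). The grey one fits the description (grey box, metal head), and its head is at about (213,246). The cheese is at (320,250) with its cut face to the right, the bare board end is at about (370,235), the tin at (275,180), the jar at (112,268) and the smoked cheese at (456,245).

```bash
cat > m.py <<'E'
from h import *
def big(mask):
    n,l,st,c=cv2.connectedComponentsWithStats(mask.astype(np.uint8)); return l,st,c,n
t=cv2.imread("pics/top0.png"); s=cv2.imread("pics/side0.png")
a=cv2.resize(t[230:290,180:260],(480,360),interpolation=cv2.INTER_CUBIC)
b=cv2.resize(s[170:210,220:280],(480,320),interpolation=cv2.INTER_CUBIC)[:, :300]
b2=cv2.resize(s[170:210,225:275],(320,256),interpolation=cv2.INTER_CUBIC)
im=np.zeros((360,800,3),np.uint8); im[:,:480]=a; im[:256,480:]=b2
cv2.imwrite("pics/crop0.png",im)
E
cat > m2.py <<'E'
from h import *
t=cv2.imread("pics/top0.png"); h=cv2.cvtColor(t,cv2.COLOR_BGR2HSV)
def comp(mask,seed,box):
    m=np.zeros(mask.shape,np.uint8); x0,x1,y0,y1=box; m[y0:y1,x0:x1]=mask[y0:y1,x0:x1]
    n,l,st,c=cv2.connectedComponentsWithStats(m); k=1+np.argmax(st[1:,4]); return (l==k).astype(np.uint8),st[k]
lm,st=comp(((h[...,1]<70)).astype(np.uint8),None,(195,245,235,285)); print("lamp",st)
cn=max(cv2.findContours(lm,0,1)[0],key=cv2.contourArea); rr=cv2.minAreaRect(cn); print(rr)
print(np.round(ray("top",cv2.boxPoints(rr),.03),4))
ch,st=comp(((h[...,1]<110)&(h[...,2]>150)).astype(np.uint8),None,(285,350,210,295)); print("cheese",st)
cc=max(cv2.findContours(ch,0,1)[0],key=cv2.contourArea)
W=ray("top",cc,.064); np.save("cheese.npy",W)
bd,st=comp((h[...,2]<125).astype(np.uint8),None,(275,410,190,300)); print("board",st)
u=cv2.bitwise_or(bd,ch); bc=max(cv2.findContours(cv2.morphologyEx(u,cv2.MORPH_CLOSE,np.ones((7,7))),0,1)[0],key=cv2.contourArea)
r2=cv2.minAreaRect(bc); print(r2); print(np.round(ray("top",cv2.boxPoints(r2),.02),4))
# cheese: cut line = longest hull pair
hl=cv2.convexHull(cc).reshape(-1,2); D=np.linalg.norm(hl[:,None]-hl[None],axis=2); i,j=np.unravel_index(D.argmax(),D.shape); print("cut ends",hl[i],hl[j],np.round(ray("top",[hl[i],hl[j]],.064),4))
o=t.copy(); cv2.drawContours(o,[cn,cc,bc],-1,(0,255,0),1)
cv2.polylines(o,[cv2.boxPoints(r2).astype(int)],True,(0,0,255),1)
v=cv2.resize(o[190:300,190:410],(800,400),interpolation=cv2.INTER_NEAREST); cv2.imwrite("pics/ov0.png",v)
E
python3 m.py; python3 m2.py
```

```text
lamp [206 241  29  34 490]
((219.92002868652344, 257.4400329589844), (33.89960861206055, 14.799457550048828), 55.304847717285156)
[[0.5436 0.2486 0.03  ]
 [0.5705 0.2099 0.03  ]
 [0.4816 0.1476 0.03  ]
 [0.455  0.186  0.03  ]]
cheese [ 298  220   42   58 1487]
board [ 283  232  119   64 2432]
((340.8580017089844, 247.77239990234375), (70.55004119873047, 105.08580017089844), 67.01129150390625)
[[ 0.5821  0.0107  0.02  ]
 [ 0.7154 -0.3053  0.02  ]
 [ 0.5031 -0.3889  0.02  ]
 [ 0.3749 -0.0759  0.02  ]]
cut ends [338 276] [316 220] [[ 0.4515 -0.1729  0.064 ]
 [ 0.6271 -0.1067  0.064 ]]
```

View pics/crop0.png

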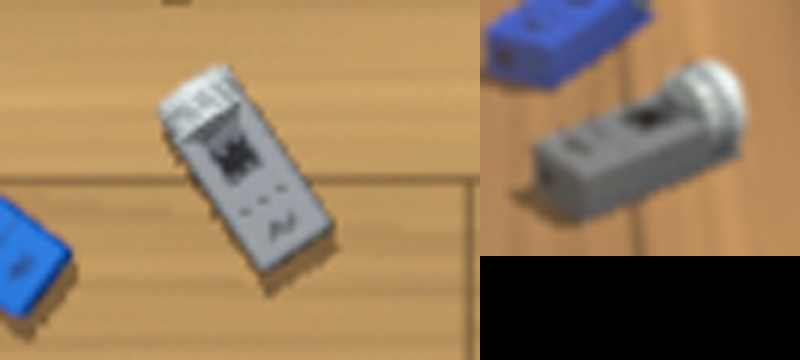

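View pics/ov0.png

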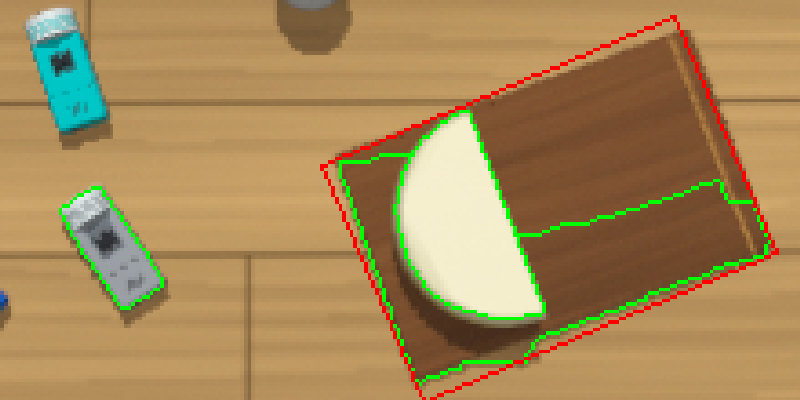

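The crop confirms the grey lamp with its white-metal head at upper left. Next I fit its edges at their own heights, and the cheese's cut edge at z = 84 mm.

```bash
cat > m3.py <<'E'
from h import *
import sys
def contour(img,n,box,f,k=6):
    x0,x1,y0,y1=box; u=cv2.resize(img[y0:y1,x0:x1],None,fx=k,fy=k,interpolation=cv2.INTER_CUBIC)
    m=f(cv2.cvtColor(u,cv2.COLOR_BGR2HSV).astype(int)).astype(np.uint8)
    c=max(cv2.findContours(m,0,cv2.CHAIN_APPROX_NONE)[0],key=cv2.contourArea).reshape(-1,2)
    return (c+.5)/k-.5+[x0,y0]
def lamp(img,box,yaw,c0):
    c=contour(img,"top",box,lambda h:h[...,1]<75)
    for it in range(3):
        ex=np.array([np.cos(yaw),np.sin(yaw)]); ey=np.array([-ex[1],ex[0]])
        P={z:ray("top",c,z)[:,:2]-c0 for z in(0,.03,.046)}
        def side(z,s):
            p=P[z]; X,Y=p@ex,p@ey; k=(X>-.045)&(X<.022)&(s*Y>.012); a,b=np.polyfit(X[k],Y[k],1); return a,b
        l=side(.03,1); l0=side(0,1); r0=side(0,-1); r3=side(.03,-1)
        X,Y=P[.046]@ex,P[.046]@ey; k=(abs(Y)<.008)&(X>.03); fr=np.mean(X[k])
        X,Y=P[0]@ex,P[0]@ey; k=(abs(Y)<.015)&(X<-.03); re=np.mean(X[k])
        X,Y=P[.03]@ex,P[.03]@ey; k=(abs(Y)<.015)&(X<-.03); re3=np.mean(X[k])
        print("yaw %.2f"%np.degrees(yaw),"slopes",np.round(np.degrees([l[0],r0[0]]),2),"left z30 %.4f right z0 %.4f z30 %.4f front %.4f rear z0 %.4f z30 %.4f"%(l[1],r0[1],r3[1],fr,re,re3))
        dy=(l[1]+r0[1])/2; dx=(fr+re)/2
        c0=c0+ex*dx+ey*dy; yaw+=np.arctan((l[0]+r0[0])/2)
    return c0,yaw
if __name__=="__main__":
    t=cv2.imread("pics/top0.png"); s=cv2.imread("pics/side0.png")
    c0,yaw=lamp(t,(195,245,230,285),np.radians(35.2),np.array([.5127,.198]))
    print("lamp",c0,np.degrees(yaw))
    ch=contour(t,"top",(285,350,210,290),lambda h:(h[...,1]<115)&(h[...,2]>140))
    p=ray("top",ch,.084)[:,:2]
    D=np.linalg.norm(p[:,None]-p[None],axis=2); i,j=np.unravel_index(D.argmax(),D.shape)
    d=(p[j]-p[i])/D.max(); d*=np.sign(d[0]); n=np.array([-d[1],d[0]]); m=(p[i]+p[j])/2
    q=p-m; k=(q@n<.012)&(abs(q@d)<.08); a,b=np.polyfit((q@d)[k],(q@n)[k],1)
    print("cheese mid",m+n*b,"len",D.max(),"yaw look",np.degrees(np.arctan2(n[1],n[0])+np.arctan(a)),"half depth",(q@n).max()-b)
    # side: cut face lower edge + top
    cs=contour(s,"side",(215,310,205,275),lambda h:(h[...,1]<120)&(h[...,2]>130))
    lo=ray("side",cs,.02)[:,:2]-m; k=(lo@n<.02)&(abs(lo@d)<.07); k2=k&(np.r_[cs[:,1]]>cs[:,1].mean())
    a,b=np.polyfit((lo@d)[k2],(lo@n)[k2],1); print("side foot offset n %.4f slope deg %.2f"%(b,np.degrees(a)),"extents along d",(lo@d)[k2].min(),(lo@d)[k2].max())
    # side extents: left/right edge columns of the cut face
    print("proj side corners",np.round(proj("side",[np.r_[m+s_*.095*d,z] for s_ in(-1,1) for z in(.02,.084)]),1), "mask L/R",cs[cs[:,0].argmin()],cs[cs[:,0].argmax()], "lowest",cs[cs[:,1].argmax()])
E
python3 m3.py
```

```text
yaw 35.20 slopes [-0.67 -0.86] left z30 0.0232 right z0 -0.0222 z30 -0.0237 front 0.0525 rear z0 -0.0516 z30 -0.0540
yaw 34.43 slopes [ 0.1 -0.1] left z30 0.0227 right z0 -0.0227 z30 -0.0242 front 0.0520 rear z0 -0.0520 z30 -0.0545
yaw 34.43 slopes [ 0.1 -0.1] left z30 0.0227 right z0 -0.0227 z30 -0.0242 front 0.0520 rear z0 -0.0520 z30 -0.0545
lamp [0.51280128 0.19867738] 34.43101683691656
cheese mid [ 0.53897264 -0.14530275] len 0.19011118163957302 yaw look 110.17150407367564 half depth 0.0974389629066393
side foot offset n -0.0044 slope deg -0.14 extents along d -0.06952842354745356 0.06971746549734055
proj side corners [[230.  265.7]
 [227.9 245. ]
 [297.4 244.8]
 [297.6 224.8]] mask L/R [225.91666667 239.08333333] [299.08333333 233.25      ] lowest [231.58333333 265.91666667]
```

```bash
python3 -m inch '[0,0,0,0,0,10.4,60, 0,0,0,0,0,10.4,60, 0,0,0,0,0,10.4,60, -44,13,14,0,0,0,60, -44,13,14,0,0,0,60, -44,13,14,0,0,0,60, -44,13,14,0,0,0,60, -44,13,14,0,0,0,60, -44,13,14,0,0,0,60, -44,13,14,0,0,0,60, -44,12,14,0,0,0,60, -44,12,14,0,0,0,60]' 30
cat > d.py <<'E'
# distance to go, in mm / deg in tool axes: target x y z yaw_of_tool_y
from h import *
import sys
tx,ty,tz,yw=map(float,sys.argv[1:5]); s=status.observe(); q=s["tcp_rot"]
M=R.from_quat(np.r_[q[1:],q[0]]).as_matrix(); p=s["tcp_pos"]
y=np.degrees(np.arctan2(M[1,1],M[0,1])); dz=(y-yw+180)%360-180
# shift expressed in axes after the turn
M2=M@R.from_rotvec([0,0,np.radians(dz)]).as_matrix()
print("t %.2f"%s["time"],"pos",np.round(p*1e3,1),"yaw_y %.2f"%y,"tilt",np.round(M[:,2],4),"turn z %.2f"%dz,"shift",np.round(M2.T@(np.array([tx,ty,tz])-p)*1e3,1),"shift now",np.round(M.T@(np.array([tx,ty,tz])-p)*1e3,1),"w %.1f"%(s["width"]*1e3),"F",np.round(s["force"],2),"grip",s["grip_force"],"j6 %.2f"%s["joint_positions"][5])
E
python3 d.py .5359 .2145 .09 34.43
```

```text
time: 1.6
tcp_pos: [0.5359, 0.2157, 0.1042]
tcp_rot: [-0.0, 0.466, 0.885, -0.0]
force: [0.5, 0.2, 0.3]
width: 0.0602
grip_force: 0.0
t 1.60 pos [535.9 215.7 104.2] yaw_y 34.46 tilt [-1.1e-03 -1.0e-04 -1.0e+00] turn z 0.03 shift [-1.  -0.6 14.2] shift now [-1.  -0.6 14.2] w 60.2 F [0.45 0.2  0.28] grip 0.0 j6 1.24
```

```bash
python3 -m inch '[-1,-0.6,20,0,0,0,56, 0,0,20,0,0,0,56, 0,0,14,0,0,0,56, 0,0,0,0,0,0,56]'
python3 d.py .5359 .2145 .03 34.43
python3 - <<'E'
from h import *
s=cams.read_camera("side"); t=cams.read_camera("top"); cv2.imwrite("pics/side1.png",s); cv2.imwrite("pics/top1.png",t)
a=cv2.resize(s[140:215,210:310],(800,600),interpolation=cv2.INTER_CUBIC); cv2.imwrite("pics/side1c.png",a)
E
```

```text
time: 2.1
tcp_pos: [0.5338, 0.2154, 0.0494]
tcp_rot: [-0.001, 0.466, 0.885, -0.001]
force: [-0.5, 0.3, 0.0]
width: 0.0565
grip_force: 0.0
t 2.10 pos [533.8 215.4  49.4] yaw_y 34.47 tilt [-0.0037 -0.001  -1.    ] turn z 0.04 shift [-2.   1.3 19.4] shift now [-2.   1.3 19.4] w 56.5 F [-0.48  0.29  0.03] grip 0.0 j6 1.24
```

View pics/side1c.png

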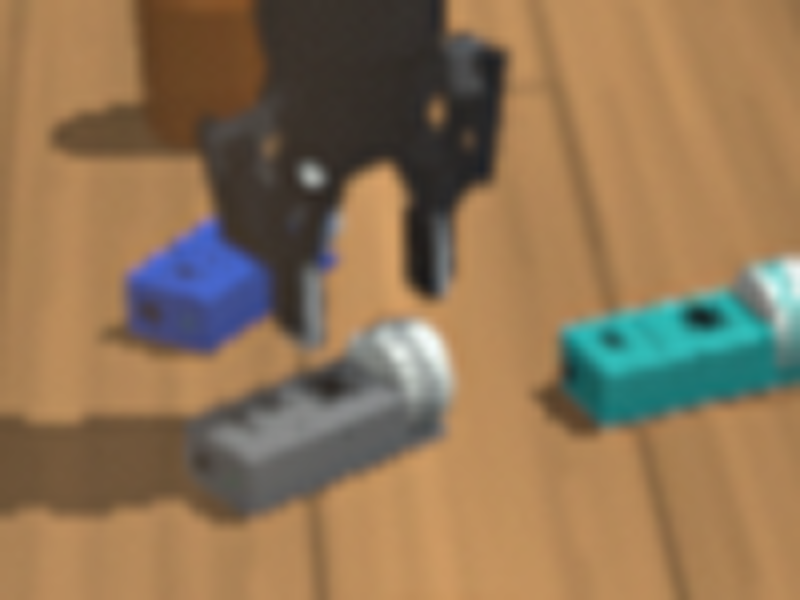

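Side crop: the gripper straddles the lamp with its tips above the deck. The rear tip is at about (248.7,183) and the front tip at about (264.4,177) in the full picture; neither touches the lamp. Next I estimate tip height from these.

```bash
python3 -m inch '[0,0,0,0,0,0,56, 0,0,0,0,0,0,56]'; python3 d.py .5359 .2145 .03 34.43
python3 - <<'E'
from h import *
s=status.observe(); q=s["tcp_rot"]; M=R.from_quat(np.r_[q[1:],q[0]]).as_matrix(); p=s["tcp_pos"]
for dz in (0,-.006,-.012):
    for y,nm in((-.02825,"rear"),(.02825,"front"),(-.0425,"rear back"),(.0425,"front back")):
        print(dz,nm,[tuple(np.round((proj("side",p+M@[x,y,dz])[0]-[210,140])*8,0)) for x in(-.011,.011)])
E
```

```text
time: 2.45
tcp_pos: [0.536, 0.2161, 0.0524]
tcp_rot: [0.001, 0.466, 0.885, 0.001]
force: [0.0, -0.3, -0.3]
width: 0.0562
grip_force: 0.0
t 2.45 pos [536.  216.1  52.4] yaw_y 34.48 tilt [ 1.9e-03  5.0e-04 -1.0e+00] turn z 0.05 shift [-1.2 -1.  22.4] shift now [-1.2 -1.  22.4] w 56.2 F [ 0.02 -0.34 -0.29] grip 0.0 j6 1.24
0 rear [(np.float64(328.0), np.float64(349.0)), (np.float64(295.0), np.float64(330.0))]
0 front [(np.float64(439.0), np.float64(305.0)), (np.float64(405.0), np.float64(287.0))]
0 rear back [(np.float64(300.0), np.float64(361.0)), (np.float64(267.0), np.float64(341.0))]
0 front back [(np.float64(466.0), np.float64(295.0)), (np.float64(432.0), np.float64(276.0))]
-0.006 rear [(np.float64(327.0), np.float64(336.0)), (np.float64(294.0), np.float64(317.0))]
-0.006 front [(np.float64(438.0), np.float64(292.0)), (np.float64(405.0), np.float64(274.0))]
-0.006 rear back [(np.float64(299.0), np.float64(348.0)), (np.float64(266.0), np.float64(328.0))]
-0.006 front back [(np.float64(465.0), np.float64(282.0)), (np.float64(432.0), np.float64(264.0))]
-0.012 rear [(np.float64(327.0), np.float64(323.0)), (np.float64(293.0), np.float64(304.0))]
-0.012 front [(np.float64(438.0), np.float64(279.0)), (np.float64(404.0), np.float64(261.0))]
-0.012 rear back [(np.float64(298.0), np.float64(334.0)), (np.float64(265.0), np.float64(315.0))]
-0.012 front back [(np.float64(465.0), np.float64(268.0)), (np.float64(431.0), np.float64(251.0))]
```

```bash
python3 -m inch '[-1.2,-1,7,0,0,0,56, 0,0,7,0,0,0,56, 0,0,6,0,0,0,56, 0,0,0,0,0,0,56, 0,0,0,0,0,0,56]'; python3 d.py .5359 .2145 .03 34.43
python3 -m inch '[0,0,1.5,0,0,0,56, 0,0,0,0,0,0,56]'; python3 -m inch '[0,0,1.5,0,0,0,56, 0,0,0,0,0,0,56]';python3 d.py .5359 .2145 .03 34.43
```

```text
time: 3.08
tcp_pos: [0.5352, 0.2142, 0.0312]
tcp_rot: [-0.0, 0.466, 0.885, -0.0]
force: [-0.3, -0.6, 0.4]
width: 0.056
grip_force: 0.0
t 3.08 pos [535.2 214.2  31.2] yaw_y 34.46 tilt [-1.e-04 -0.e+00 -1.e+00] turn z 0.03 shift [-0.1  0.8  1.2] shift now [-0.1  0.8  1.2] w 56.0 F [-0.3  -0.59  0.45] grip 0.0 j6 1.23
time: 3.32
tcp_pos: [0.5353, 0.2142, 0.0299]
tcp_rot: [0.0, 0.466, 0.885, 0.0]
force: [-0.4, 0.2, -0.1]
width: 0.0558
grip_force: 0.0
time: 3.58
tcp_pos: [0.5351, 0.2142, 0.0282]
tcp_rot: [-0.0, 0.466, 0.885, -0.0]
force: [0.5, 0.8, 0.8]
width: 0.0561
grip_force: 0.0
t 3.58 pos [535.1 214.2  28.2] yaw_y 34.46 tilt [-2.e-04 -0.e+00 -1.e+00] turn z 0.03 shift [-0.2  0.9 -1.8] shift now [-0.2  0.9 -1.8] w 56.1 F [0.46 0.76 0.79] grip 0.0 j6 1.23
```

Now I'll feel for the deck in small steps, shifting 0.8 mm along y.

```bash
f(){ tail -n 5 | grep -E "tcp_pos|force:" | tr '\n' ' '; echo; }
python3 -m inch '[0,0.8,0.7,0,0,0,56, 0,0,0,0,0,0,56]'|f; python3 -m inch '[0,0,0.7,0,0,0,56, 0,0,0,0,0,0,56]'|f; python3 -m inch '[0,0,0.7,0,0,0,56, 0,0,0,0,0,0,56]'|f; python3 -m inch '[0,0,0.7,0,0,0,56, 0,0,0,0,0,0,56]'|f
```

```text
tcp_pos: [0.5359, 0.2146, 0.0275] force: [0.3, -0.2, -0.3] grip_force: 0.0 
tcp_pos: [0.5357, 0.2146, 0.0268] force: [-0.4, 0.5, 0.5] grip_force: 0.0 
tcp_pos: [0.5358, 0.2146, 0.0261] force: [-0.5, -0.1, 0.0] grip_force: 0.0 
tcp_pos: [0.5359, 0.2146, 0.0259] force: [-0.6, -0.1, 2.3] grip_force: 1.1
```

Deck contact shows at TCP z ≈ 25.9 mm with 2.3 N. I'll lift to allow for the forward swing and then close in steps.

```bash
f(){ grep -E "tcp_pos|force:|width" | tr '\n' ' '; echo; }
python3 -m inch '[0,0,-2.9,0,0,0,56, 0,0,0,0,0,0,56, 0,0,0,0,0,0,52, 0,0,0,0,0,0,52]' 20|f; python3 -m inch '[0,0,0,0,0,0,50, 0,0,0,0,0,0,50]'|f; python3 d.py .5359 .2145 .0283 34.43
python3 - <<'E'
from h import *
s=cams.read_camera("side"); cv2.imwrite("pics/side2.png",s)
a=cv2.resize(s[155:211,225:295],(750,600),interpolation=cv2.INTER_CUBIC); cv2.imwrite("pics/side2c.png",a)
E
```

```text
tcp_pos: [0.5358, 0.2146, 0.0283] force: [-0.6, 0.6, -0.7] width: 0.052 grip_force: 0.0 
tcp_pos: [0.5355, 0.2145, 0.0282] force: [-0.8, -0.8, 0.8] width: 0.0502 grip_force: 0.5 
t 5.33 pos [535.5 214.5  28.2] yaw_y 34.46 tilt [-7.e-04 -3.e-04 -1.e+00] turn z 0.03 shift [-0.2  0.3 -0.1] shift now [-0.2  0.3 -0.1] w 50.2 F [-0.76 -0.77  0.8 ] grip 0.4555435571819544 j6 1.23
```

View pics/side2c.png

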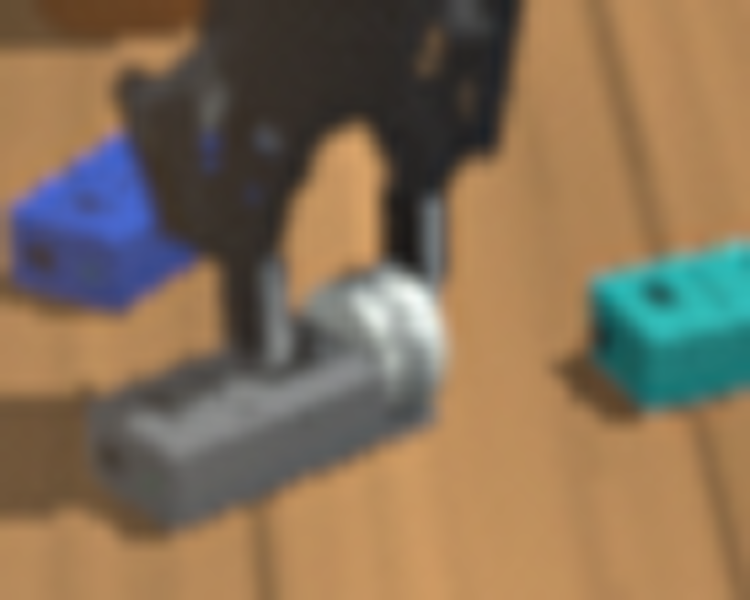

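Side crop: both fingertips straddle the ridge and head, with a slight touch on the rear one. I'll shift back 1 mm and squeeze on.

```bash
f(){ grep -E "tcp_pos|force:|width" | tr '\n' ' '; echo; }
python3 -m inch '[0,-1,0,0,0,0,50, 0,0,0,0,0,0,50]' 20|f; python3 -m inch '[0,0,0,0,0,0,48, 0,0,0,0,0,0,48]'|f;  python3 -m inch '[0,0,0,0,0,0,46, 0,0,0,0,0,0,46]'|f; python3 d.py .5359 .2145 .0283 34.43
```

```text
tcp_pos: [0.5352, 0.2141, 0.0285] force: [-0.5, 0.1, -0.0] width: 0.0499 grip_force: 0.0 
tcp_pos: [0.535, 0.214, 0.0284] force: [-0.4, 0.3, 1.0] width: 0.0481 grip_force: 0.3 
tcp_pos: [0.5356, 0.2144, 0.0288] force: [1.0, 1.7, 1.2] width: 0.0462 grip_force: 4.9 
t 6.12 pos [535.6 214.4  28.8] yaw_y 34.47 tilt [ 1.2e-03  7.0e-04 -1.0e+00] turn z 0.04 shift [-0.1  0.3  0.5] shift now [-0.1  0.3  0.5] w 46.2 F [0.99 1.66 1.22] grip 4.876897037029266 j6 1.23
```

```bash
f(){ grep -E "tcp_pos|force:|width" | tr '\n' ' '; echo; }
python3 -m inch '[0,1,0,0,0,0,46, 0,0.5,-0.1,0,0,0,45, 0,0.5,-0.1,0,0,0,44]'|f; python3 -m inch '[0,0.5,-0.1,0,0,0,43, 0,0.5,-0.1,0,0,0,42]'|f;  python3 -m inch '[0,0.5,-0.1,0,0,0,41, 0,0.5,-0.1,0,0,0,40]'|f; python3 -m inch '[0,0.2,0,0,0,0,39, 0,0,0,0,0,0,38, 0,0,0,0,0,0,38]'|f; python3 d.py .5359 .2145 .0283 34.43
```

```text
tcp_pos: [0.5367, 0.2152, 0.0284] force: [-0.2, 0.8, -0.5] width: 0.0441 grip_force: 0.0 
tcp_pos: [0.5373, 0.2157, 0.0285] force: [0.7, 0.4, 0.3] width: 0.0419 grip_force: 0.0 
tcp_pos: [0.538, 0.2161, 0.0288] force: [-1.0, -0.9, 0.6] width: 0.0399 grip_force: 0.4 
tcp_pos: [0.5382, 0.2163, 0.0289] force: [-1.4, 0.3, 0.8] width: 0.0391 grip_force: 20.3 
t 7.38 pos [538.2 216.3  28.9] yaw_y 34.46 tilt [-6.e-04 -4.e-04 -1.e+00] turn z 0.03 shift [-0.1 -2.9  0.6] shift now [-0.1 -2.9  0.6] w 39.1 F [-1.39  0.27  0.76] grip 20.272513926029205 j6 1.24
```

Squeezed to 39.1 mm with 20 N: the slide went over at about 44 mm and is on its forward stop. I'll release, rise, turn to the side-grip yaw and step aside to check.

```bash
python3 -m inch '[0,0,0,0,0,0,44, 0,0,0,0,0,0,50, 0,0,-1,0,0,0,60, 0,0,-20,0,0,0,60, 0,0,-25,0,0,0,75, 0,0,-30,0,0,0,75, 0,0,-30,0,0,-10,75, 0,0,0,0,0,-10,75, 0,0,0,0,0,-10,75, 0,0,0,0,0,-10,75, 0,0,0,0,0,-10,75, 0,0,0,0,0,-10,75]'
python3 -m inch '[0,0,0,0,0,-10,75, 0,0,0,0,0,-10,75, 0,0,0,0,0,-10,75, 0,40,0,0,0,0,75, 0,50,0,0,0,0,75, 0,60,0,0,0,0,75, 0,0,0,0,0,0,75, 0,0,0,0,0,0,75]'
cat > look.py <<'E'
from h import *; from m3 import lamp
import sys
k=sys.argv[1]; t=cams.read_camera("top"); s=cams.read_camera("side"); cv2.imwrite(f"pics/top{k}.png",t); cv2.imwrite(f"pics/side{k}.png",s)
c,y=lamp(t,(195,245,230,285),np.radians(34.4),np.array([.5128,.1987])); print(c,np.degrees(y))
im=np.zeros((520,780,3),np.uint8); im[:,:400]=cv2.resize(t[232:284,200:240],(400,520),interpolation=cv2.INTER_CUBIC); im[:260,400:]=cv2.resize(s[175:210,225:276],(380,260),interpolation=cv2.INTER_CUBIC); im[260:,400:]=cv2.resize(t[200:300,150:296],(380,260))
cv2.imwrite(f"pics/look{k}.png",im)
E
python3 look.py 3; python3 d.py .5062 .1942 .15 124.43
```

```text
time: 8.88
tcp_pos: [0.5386, 0.2165, 0.1351]
tcp_rot: [0.0, -0.042, 0.999, 0.0]
force: [-1.0, -0.6, 0.1]
width: 0.075
grip_force: 0.0
time: 9.88
tcp_pos: [0.4537, 0.3402, 0.1352]
tcp_rot: [0.0, -0.297, 0.955, -0.0]
force: [0.1, -0.2, 0.1]
width: 0.0747
grip_force: 0.0
yaw 34.40 slopes [0.27 0.37] left z30 0.0226 right z0 -0.0228 z30 -0.0242 front 0.0527 rear z0 -0.0515 z30 -0.0540
yaw 34.72 slopes [-0.05  0.05] left z30 0.0227 right z0 -0.0227 z30 -0.0241 front 0.0521 rear z0 -0.0521 z30 -0.0546
yaw 34.72 slopes [-0.05  0.05] left z30 0.0227 right z0 -0.0227 z30 -0.0241 front 0.0521 rear z0 -0.0521 z30 -0.0546
[0.51332737 0.19896397] 34.71782789739974
t 9.97 pos [454.3 339.3 135. ] yaw_y 124.39 tilt [ 4.e-04 -3.e-04 -1.e+00] turn z -0.04 shift [  39.3 -149.   -14.9] shift now [  39.2 -149.1  -14.9] w 75.0 F [-0.15 -0.07 -0.71] grip 0.0 j6 -0.08
```

View pics/look3.png

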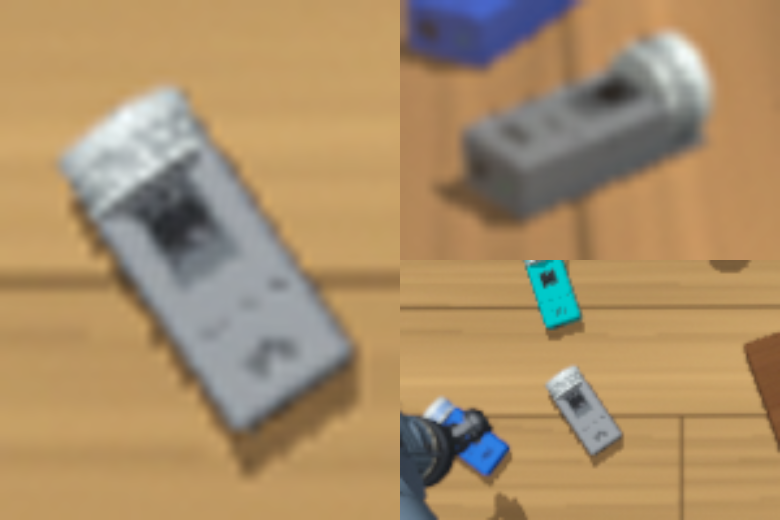

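The lamp moved only about 0.6 mm. The dark switch now sits up against the head, with the slot bare behind it, so it is on. Now the side grip.

```bash
f(){ grep -E "tcp_pos|force:|width" | tr '\n' ' '; echo; }
python3 -m inch '[10,-38,0,0,0,-0.3,75, 10,-38,10,0,0,0,75, 10,-38,20,0,0,0,75, 9,-34,20,0,0,0,75, 0,0,20,0,0,0,75, 0,0,15,0,0,0,75, 0,0,0,0,0,0,75, 0,0,0,0,0,0,75]' 30|f
python3 d.py .5067 .1944 .003 124.7
```

```text
tcp_pos: [0.5063, 0.1965, 0.0507] force: [0.2, -0.1, 0.9] width: 0.0754 grip_force: 0.0 
t 10.97 pos [506.3 196.5  50.7] yaw_y 124.78 tilt [ 1.1e-03  3.0e-04 -1.0e+00] turn z 0.08 shift [ 0.9 -2.  47.7] shift now [ 0.9 -2.  47.7] w 75.4 F [ 0.17 -0.12  0.93] grip 0.0 j6 -0.36
```

```bash
f(){ grep -E "tcp_pos|force:|width" | tr '\n' ' '; echo; }
python3 -m inch '[0.9,-2,12,0,0,0,75, 0,0,12,0,0,0,75, 0,0,10,0,0,0,75, 0,0,7,0,0,0,75, 0,0,5,0,0,0,75, 0,0,0,0,0,0,60, 0,0,0,0,0,0,54, 0,0,0,0,0,0,50]' |f
python3 d.py .5067 .1944 .003 124.7
python3 -m inch '[0,0,0,0,0,0,47, 0,0,0,0,0,0,44, 0,0,0,0,0,0,40, 0,0,0,0,0,0,40]' |f
python3 d.py .5067 .1944 .003 124.7
```

```text
tcp_pos: [0.5066, 0.1942, 0.0045] force: [-0.3, -0.4, 0.4] width: 0.05 grip_force: 0.0 
t 11.97 pos [506.6 194.2   4.5] yaw_y 124.76 tilt [ 9.e-04  2.e-04 -1.e+00] turn z 0.06 shift [-0.2  0.1  1.5] shift now [-0.2  0.1  1.5] w 50.0 F [-0.34 -0.43  0.44] grip 0.0 j6 -0.36
tcp_pos: [0.5068, 0.1941, 0.0047] force: [0.2, 0.0, 3.0] width: 0.0452 grip_force: 33.2 
t 12.47 pos [506.8 194.1   4.7] yaw_y 124.75 tilt [ 1.4e-03  1.0e-04 -1.0e+00] turn z 0.05 shift [-0.1  0.3  1.7] shift now [-0.1  0.3  1.7] w 45.2 F [0.21 0.01 3.03] grip 33.18888008594513 j6 -0.36
```

```bash
f(){ grep -E "tcp_pos|force:|width" | tr '\n' ' '; echo; }
python3 -m inch '[0,0,-5,0,0,0,40, 0,0,-20,0,0,0,40, 0,0,-35,0,0,0,40, 0,0,-40,0,0,-9.4,40, 0,0,-25,0,0,-9.4,40, 0,0,0,0,0,-9.4,40, 0,0,0,0,0,-9.4,40, 0,0,0,0,0,-9.4,40, 0,0,0,0,0,-9.4,40, 0,0,0,0,0,-9.4,40, 0,0,0,0,0,-9.4,40, 0,0,0,0,0,0,40]' |f
python3 d.py .5724 -.2364 .13 200.17
python3 -m inch '[20,4,0,0,0,0,40, 40,8,0,0,0,0,40, 50,10,0,0,0,0,40, 50,10,0,0,0,0,40, 50,10,0,0,0,0,40, 50,10,0,0,0,0,40, 50,10,0,0,0,0,40, 50,10,0,0,0,0,40, 40,9,0,0,0,0,40, 27,6,0,0,0,0,40, 0,0,0,0,0,0,40, 0,0,0,0,0,0,40]' |f
python3 d.py .5724 -.2364 .06 200.17
```

```text
tcp_pos: [0.5052, 0.194, 0.1279] force: [-0.5, -0.4, -2.0] width: 0.0453 grip_force: 32.6 
t 13.97 pos [505.2 194.  127.9] yaw_y -160.14 tilt [-2.7e-03 -4.0e-04 -1.0e+00] turn z -0.31 shift [427.2  85.3  -2.2] shift now [427.6  82.9  -2.2] w 45.3 F [-0.5  -0.42 -1.97] grip 32.64386057853699 j6 -1.67
tcp_pos: [0.5697, -0.2363, 0.1284] force: [0.1, 0.4, -2.3] width: 0.0457 grip_force: 32.6 
t 15.47 pos [ 569.7 -236.3  128.4] yaw_y -160.12 tilt [-0.0013  0.0015 -1.    ] turn z -0.29 shift [ 1.2 -2.6 68.4] shift now [ 1.2 -2.6 68.4] w 45.7 F [ 0.08  0.39 -2.29] grip 32.645487785339355 j6 -2.42
```

```bash
f(){ grep -E "tcp_pos|force:|width" | tr '\n' ' '; echo; }
python3 -m inch '[1.2,-2.6,20,0,0,-0.3,40, 0,0,25,0,0,0,40, 0,0,20,0,0,0,40, 0,0,13,0,0,0,40, 0,0,0,0,0,0,40, 0,0,0,0,0,0,40]' |f
python3 d.py .5724 -.2364 .0247 200.17
python3 - <<'E'
from h import *
s=cams.read_camera("side"); t=cams.read_camera("top"); cv2.imwrite("pics/side5.png",s); cv2.imwrite("pics/top5.png",t)
a=cv2.resize(s[190:330,200:350],(640,598),interpolation=cv2.INTER_CUBIC); cv2.imwrite("pics/side5c.png",a)
m=np.array([.5390,-.1453]); n=np.array([np.cos(np.radians(110.17)),np.sin(np.radians(110.17))])
for off in(0,-.002,-.004):
  for z in(.02,.084):
    d=np.array([n[1],-n[0]]); print(off,z,[np.round((proj("side",np.r_[m+n*off+d*k,z])[0]-[200,190])*[640/150,598/140]) for k in(-.095,0,.095)])
E
```

```text
tcp_pos: [0.5735, -0.2372, 0.0517] force: [-0.2, -0.2, -1.1] width: 0.0457 grip_force: 32.6 
t 16.23 pos [ 573.5 -237.2   51.7] yaw_y -159.72 tilt [ 1.1e-03 -6.0e-04 -1.0e+00] turn z 0.11 shift [-1.2  0.8 27. ] shift now [-1.2  0.8 27. ] w 45.7 F [-0.18 -0.22 -1.08] grip 32.56286323070526 j6 -2.42
0 0.02 [array([132., 329.]), array([281., 283.]), array([420., 239.])]
0 0.084 [array([123., 241.]), array([277., 196.]), array([421., 153.])]
-0.002 0.02 [array([133., 331.]), array([282., 285.]), array([421., 241.])]
-0.002 0.084 [array([124., 243.]), array([278., 197.]), array([423., 155.])]
-0.004 0.02 [array([134., 333.]), array([283., 286.]), array([423., 242.])]
-0.004 0.084 [array([125., 245.]), array([280., 199.]), array([424., 157.])]
```

View pics/side5c.png

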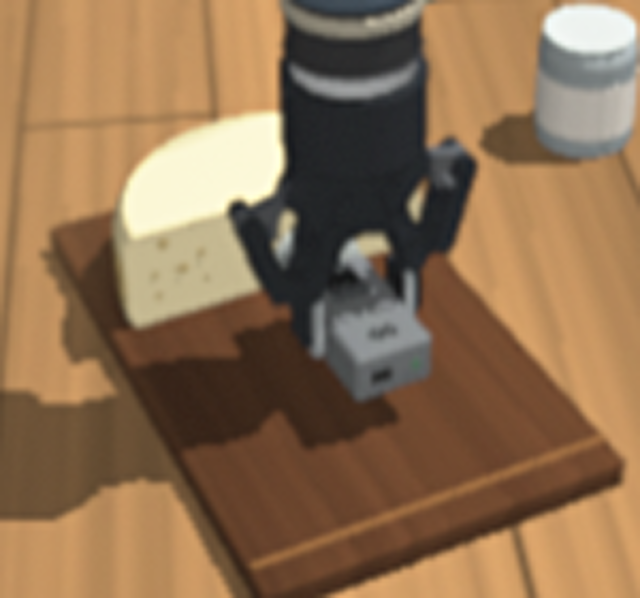

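Side crop: the lamp is upright in the grip over the bare end, with its head towards the cut face. The cheese corner is at about (137,330) in the crop, as predicted. Now lower gently.

```bash
f(){ grep -E "tcp_pos|force:|width" | tr '\n' ' '; echo; }
python3 -m inch '[-1,0.8,8,0,0,0,40, 0,0,7,0,0,0,40, 0,0,4,0,0,0,40, 0,0,3,0,0,0,40, 0,0,0,0,0,0,40, 0,0,0,0,0,0,40]' |f
python3 d.py .5724 -.2364 .0247 200.17
python3 -m inch '[0,0,1,0,0,0,40, 0,0,1,0,0,0,40, 0,0,0,0,0,0,40]' |f
python3 -m inch '[0,0,0.8,0,0,0,40, 0,0,0,0,0,0,40]' |f
python3 d.py .5724 -.2364 .0247 200.17
```

```text
tcp_pos: [0.5721, -0.2367, 0.0292] force: [0.7, 0.5, -2.3] width: 0.0454 grip_force: 32.6 
t 17.07 pos [ 572.1 -236.7   29.2] yaw_y -159.74 tilt [ 4.e-04 -2.e-04 -1.e+00] turn z 0.09 shift [-0.1 -0.4  4.5] shift now [-0.1 -0.4  4.5] w 45.4 F [ 0.7   0.5  -2.33] grip 32.58770763874054 j6 -2.42
tcp_pos: [0.5719, -0.2365, 0.0269] force: [-0.2, -0.4, -2.2] width: 0.0455 grip_force: 32.6 
tcp_pos: [0.5718, -0.2365, 0.0261] force: [-0.2, -0.2, -2.2] width: 0.0454 grip_force: 32.6 
t 17.70 pos [ 571.8 -236.5   26.1] yaw_y -159.74 tilt [-2.e-04  1.e-04 -1.e+00] turn z 0.09 shift [ 0.1 -0.6  1.4] shift now [ 0.1 -0.6  1.4] w 45.4 F [-0.22 -0.19 -2.16] grip 32.588417530059814 j6 -2.42
```

```bash
f(){ grep -E "tcp_pos|force:|width" | tr '\n' ' '; echo; }
python3 -m inch '[0,-0.5,0.5,0,0,0,40, 0,0,0,0,0,0,40]' |f
python3 -m inch '[0,0,0.5,0,0,0,40, 0,0,0,0,0,0,40]' |f
python3 -m inch '[0,0,0.4,0,0,0,40, 0,0,0,0,0,0,40]' |f
```

```text
tcp_pos: [0.5724, -0.2364, 0.0257] force: [1.3, -0.2, -2.2] width: 0.0457 grip_force: 32.6 
tcp_pos: [0.5724, -0.2364, 0.0251] force: [-0.7, 0.1, -3.4] width: 0.0454 grip_force: 32.6 
tcp_pos: [0.5724, -0.2364, 0.0248] force: [0.9, -0.5, -2.3] width: 0.0456 grip_force: 32.6
```

```bash
f(){ grep -E "tcp_pos|force:|width" | tr '\n' ' '; echo; }
python3 -m inch '[0,0,0.4,0,0,0,40, 0,0,0,0,0,0,40]' |f
python3 -m inch '[0,0,0.4,0,0,0,40, 0,0,0,0,0,0,40]' |f
```

```text
tcp_pos: [0.5724, -0.2364, 0.0247] force: [-0.8, 0.9, -0.7] width: 0.0453 grip_force: 32.9 
tcp_pos: [0.5724, -0.2364, 0.0247] force: [-2.6, 0.2, 2.9] width: 0.0452 grip_force: 33.3
```

Seated at the expected height. Open gently and rise.

```bash
f(){ grep -E "tcp_pos|force:|width" | tr '\n' ' '; echo; }
python3 -m inch '[0,0,-0.4,0,0,0,44, 0,0,0,0,0,0,46, 0,0,0,0,0,0,48, 0,0,0,0,0,0,52, 0,0,0,0,0,0,60, 0,0,0,0,0,0,70, 0,0,0,0,0,0,70]' 20|f
python3 -m inch '[0,0,-10,0,0,0,70, 0,0,-30,0,0,0,70, 0,0,-40,0,0,0,70, 0,0,-40,0,0,0,70, 0,0,-40,0,0,0,70, 0,-45,0,0,0,0,70, -50,-45,0,0,0,0,70, -55,-45,0,0,0,0,70, -55,0,0,0,0,0,70, -55,0,0,0,0,0,70, -55,0,0,0,0,0,70, 0,0,0,0,0,0,70]' |f
python3 - <<'E'
from h import *
s=cams.read_camera("side"); t=cams.read_camera("top"); cv2.imwrite("pics/side6.png",s); cv2.imwrite("pics/top6.png",t)
im=np.zeros((560,800,3),np.uint8); im[:320,:400]=cv2.resize(t[195:299,280:410],(400,320),interpolation=cv2.INTER_CUBIC); im[:,400:]=cv2.resize(s[195:335,205:305],(400,560),interpolation=cv2.INTER_CUBIC); im[320:,:400]=cv2.resize(t,(400,300))[60:300]
cv2.imwrite("pics/look6.png",im)
E
python3 d.py .3 0 .2 200
```

```text
tcp_pos: [0.5724, -0.2364, 0.0244] force: [-0.1, -0.5, 0.2] width: 0.0703 grip_force: 0.0 
tcp_pos: [0.5998, 0.0549, 0.1858] force: [-0.1, -0.2, -0.9] width: 0.0698 grip_force: 0.0 
t 21.43 pos [601.2  51.5 185.4] yaw_y -159.66 tilt [ 1.6e-03 -7.0e-04 -1.0e+00] turn z 0.34 shift [-54.7 300.6 -15.1] shift now [-56.4 300.3 -15.1] w 69.7 F [ 0.35 -0.62  0.71] grip 0.0 j6 -1.95
```

View pics/look6.png

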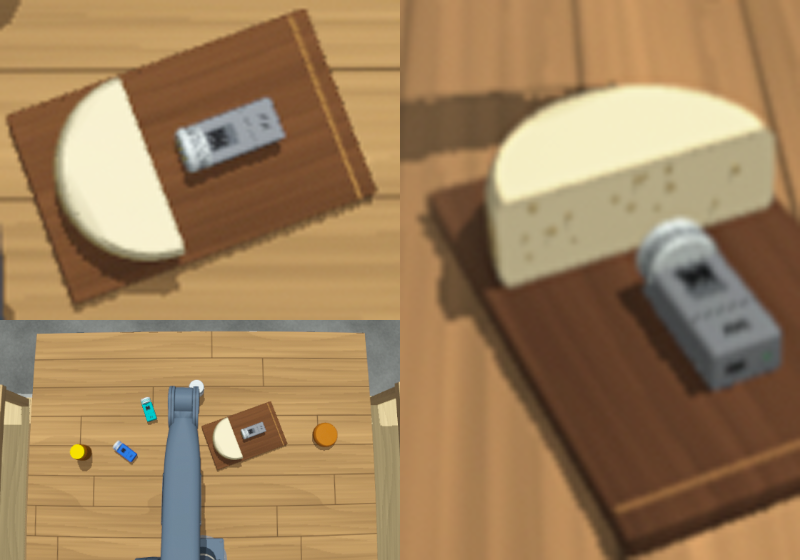

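The lamp stands upright on the bare end, looking at the cut face, and the jar, tin and smoked cheese look unmoved. Next I measure aim and yaw, and compare the switch's dark patch along the deck in the three top views.

```bash
cat > fin.py <<'E'
from h import *; from m3 import contour
t=cv2.imread("pics/top6.png")
c=contour(t,"top",(330,385,215,265),lambda h:(h[...,1]<75)&(h[...,2]>70))
yaw=np.radians(110.2); c0=np.array([.5696,-.2288])
for it in range(3):
    ex=np.array([np.cos(yaw),np.sin(yaw)]); ey=np.array([-ex[1],ex[0]])
    g=lambda z:((ray("top",c,z)[:,:2]-c0)@ex,(ray("top",c,z)[:,:2]-c0)@ey)
    o=[]
    for s in(1,-1):
        X,Y=g(.05); k=(X>-.04)&(X<.02)&(s*Y>.012); o.append(np.polyfit(X[k],Y[k],1))
    X,Y=g(.066); k=(abs(Y)<.008)&(X>.02); fr=X[k].mean(); X,Y=g(.05); k=(abs(Y)<.012)&(X<-.02); re=X[k].mean()
    print("yaw",np.degrees(yaw),"slopes",np.degrees([o[0][0],o[1][0]]),"L/R",o[0][1],o[1][1],"front/rear",fr,re)
    yaw+=(o[0][0]+o[1][0])/2; c0=c0+ey*(o[0][1]+o[1][1])/2+ex*(fr+re)/2
ex=np.array([np.cos(yaw),np.sin(yaw)])
print("lamp",c0,np.degrees(yaw))
ch=contour(t,"top",(285,350,210,290),lambda h:(h[...,1]<115)&(h[...,2]>140)); p=ray("top",ch,.084)[:,:2]
n=np.array([np.cos(np.radians(110.17)),np.sin(np.radians(110.17))]); d=np.array([n[1],-n[0]])
D=np.linalg.norm(p[:,None]-p[None],axis=2); i,j=np.unravel_index(D.argmax(),D.shape); m=(p[i]+p[j])/2
q=p-m; k=(q@n<.012)&(abs(q@d)<.08); a,b=np.polyfit((q@d)[k],(q@n)[k],1); m=m+n*b
print("cheese mid",m,"look",110.17+np.degrees(a), "lateral extents",(q@d).min(),(q@d).max())
L=c0+ex*.052; print("gap",(m-L)@n,"lateral lens",(L-m)@d,"lateral at face",(L+ex*((m-L)@n)-m)@d)
for f,cc,yw,z in(("top0",np.array([.5128,.1987]),34.43,.03),("top3",np.array([.5133,.199]),34.72,.03),("top6",c0,np.degrees(yaw),.05)):
    im=cv2.cvtColor(cv2.imread(f"pics/{f}.png"),cv2.COLOR_BGR2GRAY); e=np.array([np.cos(np.radians(yw)),np.sin(np.radians(yw))]); r=np.array([-e[1],e[0]])
    xs=np.arange(-16,32,3)/1e3
    v=[np.mean([cv2.remap(im,*[np.float32([[w]]) for w in proj("top",np.r_[cc+e*x+r*y,z])[0]],cv2.INTER_LINEAR)[0,0] for y in(-.004,-.002,0,.002,.004)]) for x in xs]
    print(f,dict(zip((xs*1e3).astype(int).tolist(),np.round(v).astype(int).tolist())))
E
python3 fin.py
```

```text
yaw 110.2 slopes [-0.07500394  0.06267507] L/R 0.023004636954010456 -0.024269210449756336 front/rear 0.05605757292266182 -0.0530111493285532
yaw 110.1938355660451 slopes [-0.08617082  0.00576616] L/R 0.02363954395074713 -0.02364311839847757 front/rear 0.05456879275904358 -0.0545408807170207
yaw 110.15363323749045 slopes [-0.04597723  0.04596262] L/R 0.023641289534669492 -0.02364133825613121 front/rear 0.05455472580048028 -0.05455488086027614
lamp [ 0.56966434 -0.2271385 ] 110.15362593123243
cheese mid [ 0.53890642 -0.14536353] look 110.17621909423227 lateral extents -0.09532542396367547 0.09532542396367541
gap 0.03536555089140617 lateral lens 0.0006899528541674128 lateral at face 0.0007000596710977166
top0 {-16: 158, -13: 159, -10: 158, -7: 145, -4: 107, -1: 77, 2: 52, 5: 48, 8: 51, 11: 68, 14: 90, 17: 110, 20: 114, 23: 97, 26: 95, 29: 120}
top3 {-16: 162, -13: 162, -10: 162, -7: 149, -4: 129, -1: 120, 2: 111, 5: 91, 8: 72, 11: 51, 14: 49, 17: 56, 20: 80, 23: 83, 26: 96, 29: 125}
top6 {-16: 161, -13: 161, -10: 154, -7: 135, -4: 121, -1: 114, 2: 95, 5: 75, 8: 62, 11: 49, 14: 51, 17: 72, 20: 95, 23: 149, 26: 204, 29: 211}
```

The aim is within 0.7 mm and 0.1°, with a 35 mm gap. The switch patch is at about +13 mm (it was +5 mm when off), so it is still on, and the cheese has not moved. Handing in.

```bash
python3 -c "
from station import workorder; print(workorder.close_job())"
```

```text
the job is handed in; nothing more can be done
None
```

The job is handed in: the lamp is switched on and standing upright on the bare end of the board, its lens aimed squarely at the middle of the cheese's cut face from about 35 mm, at about 21.5 s of the 48 s allowed; the hand-in returned no verdict.

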